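# Restock the self-feeding roller rack

### The arm

A 7-joint arm with a two-finger parallel gripper is mounted at the origin on the work surface; the furniture and walls round the work are solid. World frame = base frame: x ahead of the robot, y to its left, z up, the work surface at z = 0. Lengths are in m, angles in rad, forces in N, time in s.
With the tool pointing down it reaches from about 0.4 to 0.875 m from the base axis. Payload 6.5 kg.
Tool frame: the origin (TCP) lies midway between the tips of the shut fingers; the grasp point (between the pads) lies 19 mm behind it (manip.grip_depth is the distance from the TCP to the grasp point, in m); x points along the fingers, z is the direction in which the jaws open and shut, and the axes are right-handed (so a half turn about x gives the same grasp; the last joint's range is limited). The gripper opens to 88 mm and grips with 3 to 60 N. Pads are 18 mm wide; open, the fingers measure 123 mm over their backs; the gripper's body (75 mm by 187 mm) begins 45 mm behind the grasp point.
Start: joints at [-1.229, 0.536, -0.004, 1.538, 0.003, 1.067, -0.071], TCP at [0.258, 0.597, 0.239] pointing down, gripper open.
Joint ranges: [-2.7, 2.7], [-0.37, 2.16], [-1.27, 1.26], [0.24, 2.4], [-1.31, 4.45], [0.19, 1.91], [-2.76, 2.76]. Speed limits (rad/s): [2.39, 2.39, 3.14, 3.14, 3.14, 3.14, 3.14].

### API

Orientations are given as a unit quaternion [w, x, y, z].
In Python, from plant import readout, cams, workorder, manip gives the robot as it stands.
- The arm moves only by the tool carry_out, never from a script. Its argument "targets" is a list of rows, each a list of 5 numbers: the shift along the tool's x, y, z in cm, then the turn about the tool's x in rad, then the closure, from 0 (fully open) to 1 (shut). In form: [[tx, ty, tz, spin, hand], ...]. A call has 1 to 8 rows; each row shifts and turns the commanded pose from where the row before left it, along the tool's axes as they then stand; what a row does not reach is not made up. A row lasts 1/12 s, in which the tool goes at most 41.7 mm and 7.16 degrees, less where a joint would pass 70% of its speed; a pose out of reach is approached as far as the arm can. A call is refused whole if a number of a shift passes 4.17 or a number of a turn 0.125, either way. A call with a gripper value outside its range is refused whole. The fingers move at their own pace and stop on an object; "newtons" is the grip in N (left out, the last holds). Time passes only in rows, so rows that do not move let the fingers close. It gives the time, the measured TCP pose, the force and the opening at its end, in the units of the state.
- readout.get_obs(): the state, without advancing time (a new reading comes with each control period).
- cams.camera(name): name is "scene" or "top"; returns a dict with "img" (480x640x3 uint8, red, green, blue), "fx", "fy", "cx", "cy" (pixels), "R" (3x3) and "t" (3): a world point X has camera coordinates R X + t. Camera axes: x right, y down, z forward; pixel columns grow to the right and rows downward; lengths in m; the calibration is good to about 2 mm. A picture is of the moment at which its call begins. There is no depth.
- workorder.close_job(): hands the job in, once; it reports no verdict.
The state is a dict: "clock": time; "q": joint angles; "qvel": joint speeds; "tau": joint torques, N m; "tool_pos": TCP position; "eef_rot": TCP orientation; "force": force on the tool from outside, world axes, zero at the start; "torque": the same for the moment, N m; "gripper_width": opening from 0.0 (shut) to 1.0 (fully open).
Only numpy, scipy, OpenCV 4.12 (cv2) and the standard library are available. Lean on these libraries where they do the work, as an engineer would, in place of code of your own. Each camera call takes 0.05 s, during which the arm holds its last target.

### The job

Restock the sloping roller rack: put the two tins and the two jars that stand on the worktop upright on the rollers, setting them down rather than dropping them, tins in the lane that already holds a tin, jars in the lane that holds a jar, so that they run down and queue up touching, in each lane the short one ahead of the tall one so that all can be seen from the front. Leave the sugar tin and the salt shaker standing where they are, and do not displace what is already in the rack.

Things in the scene. Friction and masses are not known exactly. Their poses are not given: they have to be found in the camera images.
- rack: Fixed rack of two roller tracks (lanes), 220x175 mm. Origin: its centre, on the worktop; +x up the slope, y across. Lane centres y = -45 and 45 mm, each 72 mm clear; side plates 16 mm over the rollers. Roller tops at z = 48.6 mm + 0.096 x (5.5 degrees), from the clear 40 mm high stop at x = -110 mm to x = 95. Items let go on it run down to the stop or the item ahead; x = 60 mm stays free to set them down.
- front_tin_mid (a point): Short bare-metal ribbed tin with ring-pull, 54 mm diameter, 58 mm tall, loose, already at the front stop of one lane of the rack (which lane varies), so marking that lane as the tins' lane. Point: its centre, half-way up; z along its axis.
- front_jar_mid (a point): Short filled glass jar with brass-coloured screw lid (51 mm across; top 26 mm of the jar), 54 mm diameter, 54 mm tall, loose, already at the front stop of one lane of the rack (which lane varies), so marking that lane as the jars' lane. Point: its centre, half-way up; z along its axis.
- tin_short_mid (a point): Short bare-metal ribbed tin with ring-pull, 54 mm diameter, 58 mm tall, 0.1 to 0.45 kg, loose, standing upright on the worktop; belongs in the tins' lane. Point: its centre, half-way up; z along its axis.
- tin_tall_mid (a point): Tall bare-metal ribbed tin with ring-pull, 54 mm diameter, 92 mm tall, 0.1 to 0.45 kg, loose, standing upright on the worktop; belongs in the tins' lane. Point: its centre, half-way up; z along its axis.
- jar_short_mid (a point): Short filled glass jar with brass-coloured screw lid (51 mm across; top 26 mm of the jar), 54 mm diameter, 54 mm tall, 0.1 to 0.45 kg, loose, standing upright on the worktop; belongs in the jars' lane. Point: its centre, half-way up; z along its axis.
- jar_tall_mid (a point): Tall filled glass jar with brass-coloured screw lid (51 mm across; top 26 mm of the jar), 54 mm diameter, 88 mm tall, 0.1 to 0.45 kg, loose, standing upright on the worktop; belongs in the jars' lane. Point: its centre, half-way up; z along its axis.
- sugar_tin_mid (a point): Painted red sugar tin with a white lid, 72 mm diameter, 94 mm tall, standing among the others; stays where it is. Point: its centre, half-way up.
- salt_shaker_mid (a point): Glass salt shaker with a metal cap, 44 mm diameter, 90 mm tall, standing among the others; stays where it is. Point: its centre, half-way up.
Things that resemble listed ones, but are neither listed nor needed, are in the scene too. What is shaped like the part that bears tin_tall_mid but green is not meant.

How it is judged:
At the end, for the whole second after the job is handed in: In each lane, behind its first tin or jar, stand the short and then the tall one of that kind, upright (within 12 degrees) on the rollers, neighbours' centres within 62 mm, released and at rest; items first in the rack within 15 mm, sugar tin and salt shaker within 30 mm of their starts, upright (horizontal distance between tin_short_mid and front_tin_mid below 0.062 m and horizontal distance between tin_tall_mid and tin_short_mid below 0.062 m and horizontal distance between tin_tall_mid and front_tin_mid above 0.09 m and horizontal distance between jar_short_mid and front_jar_mid below 0.062 m and horizontal distance between jar_tall_mid and jar_short_mid below 0.062 m and horizontal distance between jar_tall_mid and front_jar_mid above 0.09 m and angle between each of tin_short_mid, tin_tall_mid, jar_short_mid, jar_tall_mid, front_tin_mid, front_jar_mid's own z axis and vertical below 0.21 rad and x of tin_short_mid in the frame of rack between -0.06 and 0.08 m and z of tin_short_mid in the frame of rack between 0.067 and 0.101 m and linear speed of each of tin_short, tin_tall, jar_short, jar_tall below 0.02 m/s and contact force between each of tin_short, tin_tall, jar_short, jar_tall and the fingers below 0.2 N and x of tin_tall_mid in the frame of rack between -0.06 and 0.08 m and z of tin_tall_mid in the frame of rack between 0.084 and 0.118 m and x of jar_short_mid in the frame of rack between -0.06 and 0.08 m and z of jar_short_mid in the frame of rack between 0.065 and 0.099 m and x of jar_tall_mid in the frame of rack between -0.06 and 0.08 m and z of jar_tall_mid in the frame of rack between 0.082 and 0.116 m and distance of each of front_tin_mid, front_jar_mid from where it was at the start of the episode below 0.015 m and distance of each of sugar_tin_mid, salt_shaker_mid from where it was at the start of the episode below 0.03 m and angle between each of sugar_tin_mid, salt_shaker_mid's own z axis and vertical below 0.15 rad); the robot touches nothing.
It fails at once if something is knocked over: an item of the rack, the sugar tin or the salt shaker (angle between any of front_tin_mid, front_jar_mid, sugar_tin_mid, salt_shaker_mid's own z axis and vertical above 0.6 rad).
It fails at once if a tin or jar is dropped (faster than 0.8 m/s while out of the fingers) ((linear speed of tin_short above 0.8 m/s and contact force between tin_short and the fingers below 0.05 N) or (linear speed of tin_tall above 0.8 m/s and contact force between tin_tall and the fingers below 0.05 N) or (linear speed of jar_short above 0.8 m/s and contact force between jar_short and the fingers below 0.05 N) or (linear speed of jar_tall above 0.8 m/s and contact force between jar_tall and the fingers below 0.05 N)).
It also fails if it takes over 109 s, if anything falls off the work surface, if the arm or the gripper's body presses on something with over 40 N, if the wrist force passes 120 N, or if a joint passes its speed limit or range.

## Working session

There is one attempt and no reset: what is moved stays moved. The work goes in short steps, Python scripts to look and compute and a tool call to move; the robot and the scene stay as the last step left them, time stands still between calls to the robot, and variables do not carry over. Pictures are saved under pics/ and viewed, and the job is handed in when it is done.

Besides the shell and the picture viewer there is one more tool, called by a JSON object that holds its "op" and its "data", one argument or row to a line. carry_out: Moves the arm, as the interface text tells. Its arguments: {"type":"object","properties":{"targets":{"type":"array","items":{"type":"array","items":{"type":"number"}}},"newtons":{"type":"number"}},"required":["targets"]}

```bash
mkdir -p pics; ls
python3 - <<'E'
from plant import readout, cams, manip
import cv2
print(readout.get_obs()); print(manip.grip_depth)
for n in ("scene","top"):
    c=cams.camera(n); cv2.imwrite(f"pics/{n}0.png",c["img"][:,:,::-1]); print(n,{k:c[k] for k in c if k!="img"})
E
```

```text
pics
{'clock': 0.0, 'q': array([-1.2292128 ,  0.53720532, -0.00442321,  1.53882839,  0.00257093,
        1.06726068, -0.07121698]), 'qvel': array([ 0.00060356,  0.0002014 ,  0.00023895, -0.00052404,  0.00187889,
        0.00131875,  0.00100337]), 'tau': array([ 8.40043176e-04, -5.70971453e+01,  9.91609655e-01, -2.51597857e+01,
       -5.61259012e-02,  1.77158613e-02,  1.54307604e-04]), 'tool_pos': array([0.25755602, 0.59615507, 0.23783126]), 'eef_rot': array([ 0.5903991 , -0.38877031,  0.59135775,  0.38804967]), 'force': array([ 0.22672316,  0.16557674, -0.595915  ]), 'torque': array([-9.17474078e-02, -2.14369684e-02, -5.84309111e-05]), 'gripper_width': 1.0035107042930238}
0.0187
scene {'fx': 499.7743936579469, 'fy': 499.7743936579469, 'cx': 327.6215032454004, 'cy': 241.24398013495235, 'R': array([[-0.57515933, -0.81800299,  0.00792749],
       [-0.59790593,  0.41375   , -0.68652708],
       [ 0.55830121, -0.39960235, -0.72706102]]), 't': array([0.3117772 , 0.38202735, 0.61877382])}
top {'fx': 443.3704182290309, 'fy': 443.3704182290309, 'cx': 331.1603275070881, 'cy': 240.40373152624218, 'R': array([[ 0.00161177, -0.99923609, -0.0390467 ],
       [-0.99262801,  0.00313341, -0.12116029],
       [ 0.12119009,  0.03895414, -0.99186468]]), 't': array([0.02119185, 0.55368237, 0.83818429])}
```

View pics/scene0.png

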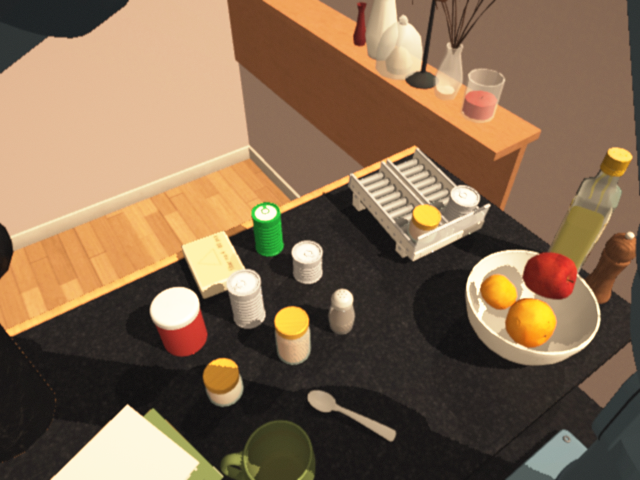

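View pics/top0.png

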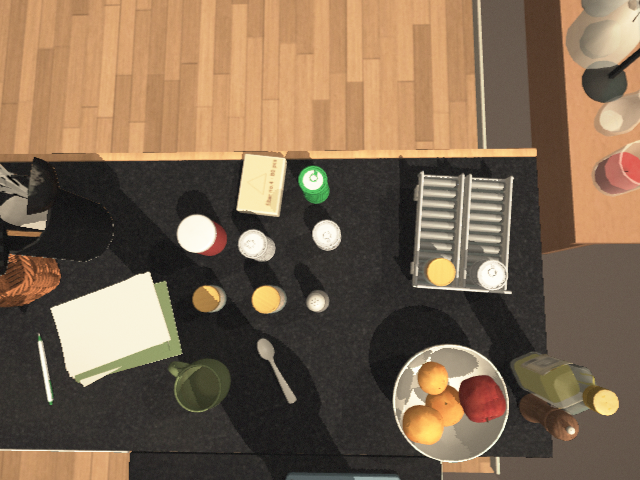

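The scene view shows the red sugar tin (179,320), tall tin (246,298), short tin (307,262), green decoy (267,230), short jar (223,382), tall jar (292,335) and shaker (342,312). In the rack, the jar is at (425,222) and the tin at (463,200). In the top view the rack's jar lane is on the left and its tin lane on the right, with the stop toward the robot (image bottom).

```bash
cat > h.py <<'E'
import numpy as np, cv2
from plant import cams, readout
def ray(c,uv):
    d=c["R"].T@np.array([(uv[0]-c["cx"])/c["fx"],(uv[1]-c["cy"])/c["fy"],1.]); o=-c["R"].T@c["t"]; return o,d
def onz(c,uv,z):
    o,d=ray(c,uv); return o+d*(z-o[2])/d[2]
def proj(c,X):
    p=c["R"]@np.array(X)+c["t"]; return np.array([c["fx"]*p[0]/p[2]+c["cx"],c["fy"]*p[1]/p[2]+c["cy"]])
def two(c1,a,c2,b):
    o1,d1=ray(c1,a);o2,d2=ray(c2,b);A=np.stack([d1,-d2],1);s=np.linalg.lstsq(A,o2-o1,rcond=None)[0]
    p,q=o1+d1*s[0],o2+d2*s[1];return (p+q)/2,np.linalg.norm(p-q)
E
python3 - <<'E'
import cv2
a=cv2.imread("pics/top0.png"); cv2.imwrite("pics/topA.png",cv2.resize(a[165:325,170:370],None,fx=3.9,fy=3.7,interpolation=2))
cv2.imwrite("pics/topB.png",cv2.resize(a[160:310,400:525],None,fx=4,fy=4,interpolation=2))
a=cv2.imread("pics/scene0.png"); cv2.imwrite("pics/scA.png",cv2.resize(a[220:420,140:370],None,fx=3,fy=3,interpolation=2))
E
```

```text
(no output)
```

View pics/topA.png

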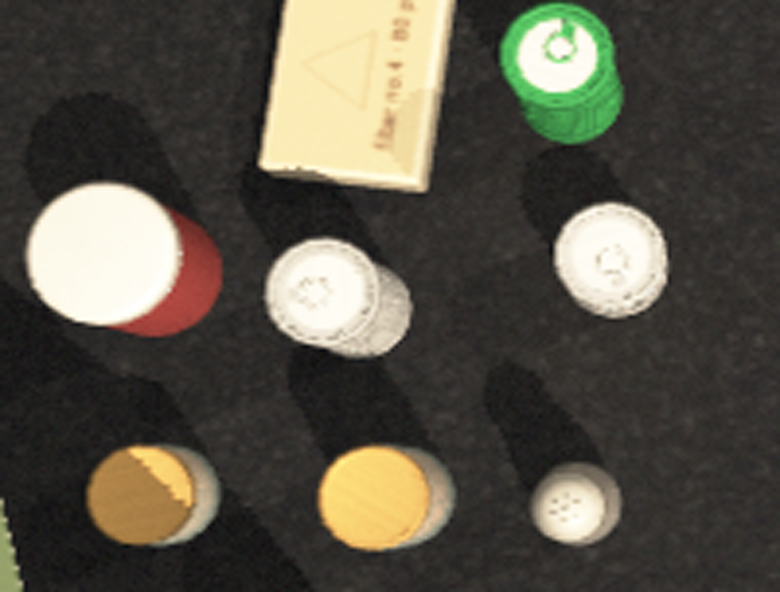

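View pics/topB.png

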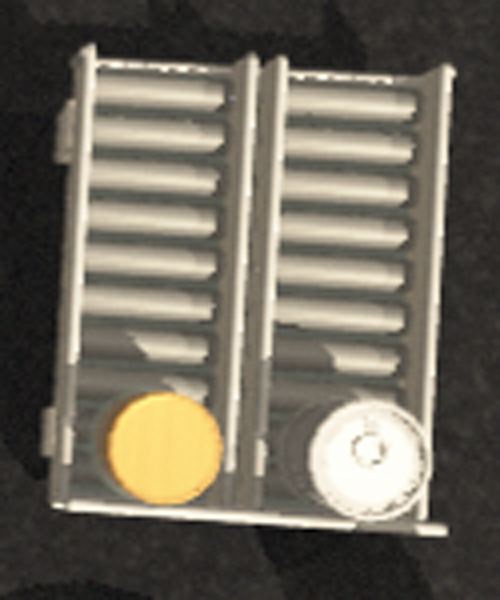

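View pics/scA.png

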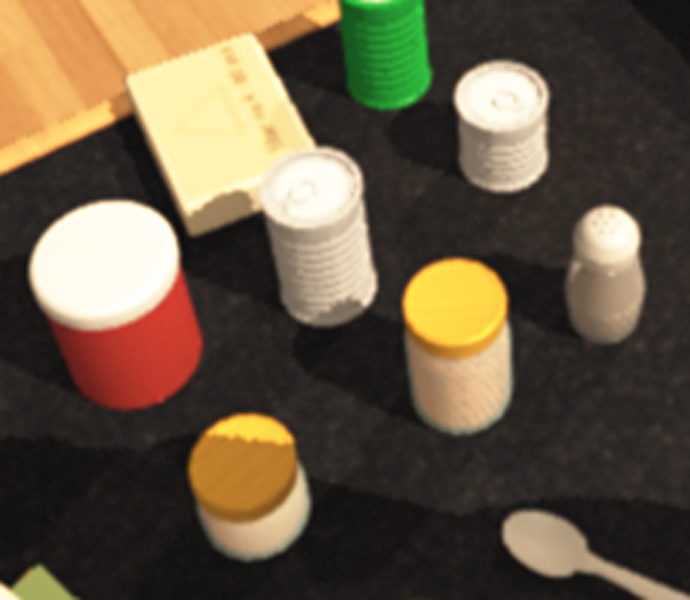

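```bash
cat > m.py <<'E'
from h import *
ct=cams.camera("top"); cs=cams.camera("scene")
T=dict(sugar=(103,254,94),tint=(321,290,92),tins=(611,259,58),jars=(141,496,54),jart=(374,498,88),salt=(576,508,90))
S=dict(sugar=(105,262),tint=(312,187),tins=(501,90),jars=(244,463),jart=(455,302),salt=(607,225))
for k,(u,v,h) in T.items():
    a=(170+u/3.9-.4,165+v/3.7-.4); b=(140+S[k][0]/3-.3,220+S[k][1]/3-.3)
    print(k,"top",onz(ct,a,h/1e3)[:2].round(4),"scene",onz(cs,b,h/1e3)[:2].round(4),"tri",[x.round(4) for x in two(ct,a,cs,b)])
B=lambda u,v:(400+u/4-.4,160+v/4-.4)
fj=onz(ct,B(164,447),.0405+.054+.0); ft=onz(ct,B(369,460),.0407+.058)
print("front jar",fj,"front tin",ft, np.linalg.norm(fj-ft))
d=fj-ft; yaw=np.arctan2(-d[0],d[1]); print("yaw",yaw)
R=np.array([[np.cos(yaw),-np.sin(yaw)],[np.sin(yaw),np.cos(yaw)]])
mid=((fj+ft)/2)[:2]; o=mid-R@[-.083,0]; print("rack origin",o)
# top edges of side plates
for n,p in dict(FL=(62,505),BL=(87,50),BR=(448,72),FR=(428,525)).items():
    z=.0486+.016+(.0096 if n[0]=='B' else -.0096)
    w=onz(ct,B(*p),z); print(n,w.round(4),"rackframe",(R.T@(w[:2]-o)).round(4))
E
python3 m.py
```

```text
sugar top [0.5606 0.2696] scene [0.5546 0.273 ] tri [array([0.5615, 0.2723, 0.0856]), np.float64(0.0006)]
tint top [0.5423 0.165 ] scene [0.5395 0.1643] tri [array([0.5418, 0.1645, 0.0901]), np.float64(0.0022)]
tins top [0.562  0.0292] scene [0.5669 0.0282] tri [array([0.5621, 0.0299, 0.0631]), np.float64(0.0024)]
jars top [0.4398 0.2599] scene [0.438  0.2613] tri [array([0.4398, 0.2609, 0.0509]), np.float64(0.0001)]
jart top [0.4393 0.1385] scene [0.4379 0.14  ] tri [array([0.4394, 0.139 , 0.0854]), np.float64(0.0003)]
salt top [0.4347 0.0435] scene [0.4322 0.0508] tri [array([0.4358, 0.0455, 0.0818]), np.float64(0.0038)]
front jar [ 0.48966538 -0.17853408  0.0945    ] front tin [ 0.48363718 -0.2678488   0.0987    ] 0.08961639650805243
yaw -0.06739167736335261
rack origin [ 0.56946287 -0.22878071]
FL [ 0.4645 -0.1383  0.055 ] rackframe [-0.1108  0.0832]
BL [ 0.6788 -0.1518  0.0742] rackframe [0.1039 0.0842]
BR [ 0.6666 -0.3198  0.0742] rackframe [ 0.103  -0.0843]
FR [ 0.4553 -0.3076  0.055 ] rackframe [-0.1086 -0.0864]
```

```bash
cat > nav.py <<'E'
import numpy as np,sys
from plant import readout
from scipy.spatial.transform import Rotation as Ro
o=readout.get_obs(); R=Ro.from_quat(o["eef_rot"],scalar_first=True).as_matrix()
p=o["tool_pos"]
print("t",round(o["clock"],2),"tcp",p.round(4),"down",R[:,0].round(3),"jaw ang",round(np.degrees(np.arctan2(R[1,2],R[0,2])),1),"F",o["force"].round(1),"w",round(o["gripper_width"],3),"q",o["q"].round(2))
# args: x y z [jawdeg]
if len(sys.argv)>3:
    t=np.array(list(map(float,sys.argv[1:4])))
    if len(sys.argv)>4:
        a=np.radians(float(sys.argv[4])); now=np.arctan2(R[1,2],R[0,2])
        s=-(a-now); s=(s+np.pi/2)%np.pi-np.pi/2   # tool x down: +spin is cw from above
        print("spin",round(s,3)); R=R@Ro.from_rotvec([s,0,0]).as_matrix()
    d=R.T@(t-p)*100
    print("shift cm (after spin)",d.round(2),"rows>=",int(np.ceil(np.linalg.norm(d)/4.1)))
E
python3 nav.py 0.562 0.030 0.16 86.3
```

```text
t 0.2 tcp [0.2577 0.5964 0.2382] down [-0.    -0.001 -1.   ] jaw ang 66.6 F [-0.9  0.4  0.8] w 0.999 q [-1.23  0.54 -0.    1.54  0.    1.07 -0.07]
spin -0.343
shift cm (after spin) [  7.87 -34.03 -54.55] rows>= 16
```

{"op": "carry_out", "data": {
  "targets": [
    [0, 0, 0, -0.114, 0],
    [0, 0, 0, -0.114, 0],
    [0, 0, 0, -0.115, 0],
    [0, -2, -3.2, 0, 0],
    [0, -2, -3.2, 0, 0],
    [0, -2, -3.2, 0, 0],
    [0, -2, -3.2, 0, 0],
    [0, -2, -3.2, 0, 0]
  ],
  "newtons": 25
}}

```text
clock: 0.87
tool_pos: [0.3478, 0.4288, 0.2386]
eef_rot: [0.516, -0.484, 0.516, 0.484]
force: [0.6, 0.7, 0.5]
gripper_width: 0.997
```

{"op": "carry_out", "data": {
  "targets": [
    [0, -2, -3.2, 0, 0],
    [0, -2, -3.2, 0, 0],
    [0, -2, -3.2, 0, 0],
    [0, -2, -3.2, 0, 0],
    [0, -2, -3.2, 0, 0],
    [0, -2, -3.2, 0, 0],
    [0, -2, -3.2, 0, 0],
    [0, -2, -3.2, 0, 0]
  ]
}}

```text
clock: 1.53
tool_pos: [0.4909, 0.163, 0.2388]
eef_rot: [0.516, -0.484, 0.516, 0.484]
force: [0.5, 0.3, -0.2]
gripper_width: 0.999
```

```bash
python3 nav.py 0.563 0.030 0.12 86.3
```

```text
t 1.53 tcp [0.4909 0.163  0.2388] down [ 0.  0. -1.] jaw ang 86.3 F [ 0.5  0.3 -0.2] w 0.999 q [-0.47  0.31  0.08  1.89 -0.03  0.94  1.13]
spin -0.0
shift cm (after spin) [ 11.88  -8.06 -12.8 ] rows>= 5
```

{"op": "carry_out", "data": {
  "targets": [
    [0, -2, -3.2, 0, 0],
    [0, -2, -3.2, 0, 0],
    [0, -2, -3.2, 0, 0],
    [0, -2, -3.2, 0, 0],
    [0, 0, 0, 0, 0],
    [0, 0, 0, 0, 0]
  ]
}}

```text
clock: 2.03
tool_pos: [0.5623, 0.0293, 0.2385]
eef_rot: [0.517, -0.483, 0.517, 0.482]
force: [0.3, -0.3, -0.0]
gripper_width: 1.0
```

```bash
python3 nav.py 0.563 0.030 0.12 86.3
python3 - <<'E'
from h import *
for n in("top","scene"): cv2.imwrite(f"pics/{n}1.png",cams.camera(n)["img"][:,:,::-1])
E
```

```text
t 2.03 tcp [0.5623 0.0293 0.2385] down [-0.    -0.001 -1.   ] jaw ang 86.0 F [ 0.3 -0.3 -0. ] w 1.0 q [-0.24  0.39  0.14  1.78 -0.06  0.98  1.42]
spin -0.005
shift cm (after spin) [11.85 -0.07  0.09] rows>= 3
```

View pics/scene1.png

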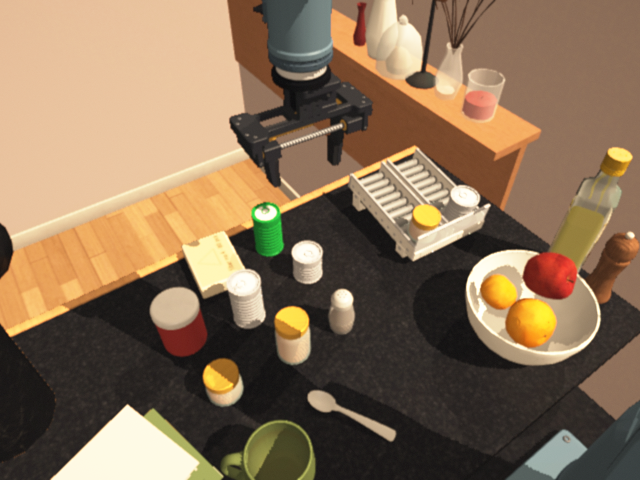

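The gripper hangs over the short tin (307,262), and nothing has been disturbed. I'll descend now.

{"op": "carry_out", "data": {
  "targets": [
    [4, 0, 0, 0, 0],
    [4, 0, 0, 0, 0],
    [4, 0, 0, 0, 0],
    [4, 0, 0, 0, 0],
    [3, 0, 0, 0, 0],
    [2.7, 0, 0, 0, 0],
    [0, 0, 0, 0, 0],
    [0, 0, 0, 0, 0]
  ]
}}

```text
clock: 2.8
tool_pos: [0.5605, 0.0335, 0.0212]
eef_rot: [0.515, -0.483, 0.516, 0.485]
force: [-0.1, -0.4, 0.8]
gripper_width: 1.002
```

{"op": "carry_out", "data": {
  "targets": [
    [0, 0, 0, 0, 1],
    [0, 0, 0, 0, 1],
    [0, 0, 0, 0, 1],
    [0, 0, 0, 0, 1],
    [0, 0, 0, 0, 1],
    [0, 0, 0, 0, 1]
  ]
}}

```text
clock: 3.3
tool_pos: [0.5624, 0.0317, 0.0225]
eef_rot: [0.516, -0.484, 0.516, 0.483]
force: [-0.4, -0.9, 6.4]
gripper_width: 0.604
```

{"op": "carry_out", "data": {
  "targets": [
    [-2, 0, 0, 0, 1],
    [-4, 0, 0, 0, 1],
    [-4, 0, 0, 0, 1],
    [-4, 0, 0, 0, 1],
    [0, 0, 0, 0, 1]
  ]
}}

```text
clock: 3.72
tool_pos: [0.5664, 0.032, 0.1691]
eef_rot: [0.52, -0.486, 0.513, 0.481]
force: [2.3, 0.3, -1.6]
gripper_width: 0.608
```

```bash
python3 nav.py 0.5666 -0.2744 0.09 86.3
python3 - <<'E'
from h import *
cv2.imwrite(f"pics/top2.png",cams.camera("top")["img"][:,:,::-1])
E
```

```text
t 3.72 tcp [0.5664 0.032  0.1691] down [ 0.012  0.002 -1.   ] jaw ang 86.2 F [ 2.3  0.3 -1.6] w 0.608 q [-0.23  0.48  0.13  1.84 -0.08  0.82  1.44]
spin -0.001
shift cm (after spin) [  7.86  -1.9  -30.59] rows>= 8
```

View pics/top2.png

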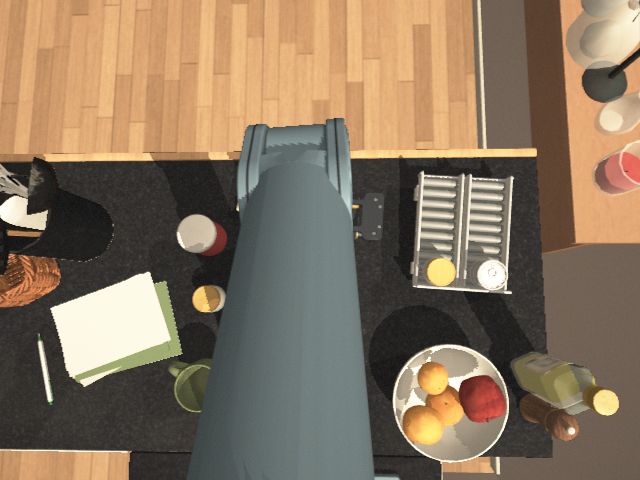

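{"op": "carry_out", "data": {
  "targets": [
    [0, -0.2, -2.6, 0, 1],
    [0, -0.2, -4, 0, 1],
    [0, -0.2, -4, 0, 1],
    [0, -0.2, -4, 0, 1],
    [0, -0.2, -4, 0, 1],
    [0, -0.3, -4, 0, 1],
    [0, -0.3, -4, 0, 1],
    [0, -0.3, -4, 0, 1]
  ]
}}

```text
clock: 4.43
tool_pos: [0.5595, -0.2761, 0.1597]
eef_rot: [0.515, -0.483, 0.516, 0.485]
force: [1.5, -0.4, -1.5]
gripper_width: 0.605
```

{"op": "carry_out", "data": {
  "targets": [
    [0, 0, 0, 0, 1],
    [0, 0, 0, 0, 1]
  ]
}}

```text
clock: 4.6
tool_pos: [0.5588, -0.2779, 0.1598]
eef_rot: [0.516, -0.482, 0.518, 0.483]
force: [0.6, 1.2, -1.8]
gripper_width: 0.607
```

```bash
python3 nav.py 0.5666 -0.2744 0.09 86.3
python3 - <<'E'
from h import *
cv2.imwrite(f"pics/scene3.png",cams.camera("scene")["img"][:,:,::-1])
E
```

```text
t 4.6 tcp [ 0.5588 -0.2779  0.1598] down [-0.003 -0.001 -1.   ] jaw ang 86.0 F [ 0.6  1.2 -1.8] w 0.607 q [ 0.27  0.59  0.17  1.68 -0.12  0.89  1.99]
spin -0.006
shift cm (after spin) [ 6.97 -0.77  0.4 ] rows>= 2
```

View pics/scene3.png

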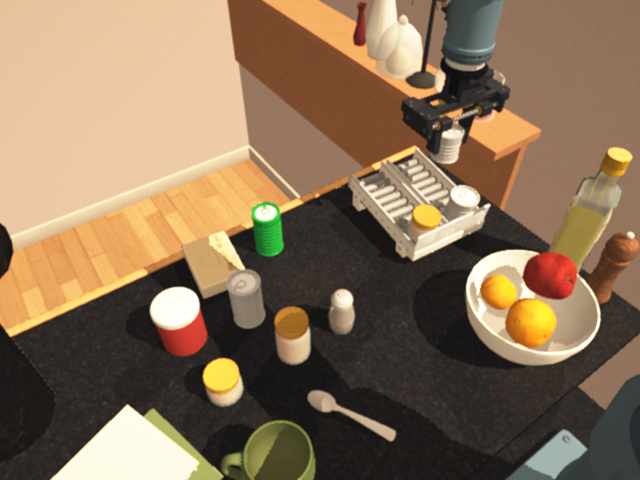

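The tin is held upright at (445,147) above the right lane. I'll correct the offset and lower it.

{"op": "carry_out", "data": {
  "targets": [
    [0, -0.8, 0.35, 0, 1],
    [2, 0, 0, 0, 1],
    [2, 0, 0, 0, 1],
    [2, 0, 0, 0, 1],
    [0, 0, 0, 0, 1],
    [0, 0, 0, 0, 1]
  ]
}}

```text
clock: 5.15
tool_pos: [0.5692, -0.2693, 0.1007]
eef_rot: [0.515, -0.483, 0.515, 0.485]
force: [-0.0, 0.4, -0.8]
gripper_width: 0.606
```

```bash
python3 nav.py 0.5666 -0.2744 0.075 86.3
```

```text
t 5.15 tcp [ 0.5692 -0.2693  0.1007] down [-0.002  0.002 -1.   ] jaw ang 86.4 F [-0.   0.4 -0.8] w 0.606 q [ 0.26  0.67  0.15  1.69 -0.13  0.79  1.99]
spin 0.002
shift cm (after spin) [ 2.57  0.22 -0.53] rows>= 1
```

{"op": "carry_out", "data": {
  "targets": [
    [0, 0.2, -0.4, 0, 1],
    [0.7, 0, 0, 0, 1],
    [0.7, 0, 0, 0, 1],
    [0.4, 0, 0, 0, 1],
    [0, 0, 0, 0, 1],
    [0, 0, 0, 0, 1],
    [0, 0, 0, 0, 1]
  ]
}}

```text
clock: 5.73
tool_pos: [0.5671, -0.2757, 0.0839]
eef_rot: [0.516, -0.484, 0.516, 0.483]
force: [0.1, 0.1, -2.4]
gripper_width: 0.606
```

```bash
python3 nav.py 0.5666 -0.2744 0.0737 86.3;python3 nav.py
```

```text
t 5.73 tcp [ 0.5671 -0.2757  0.0839] down [ 0. -0. -1.] jaw ang 86.3 F [ 0.1  0.1 -2.4] w 0.606 q [ 0.28  0.7   0.15  1.7  -0.14  0.76  2.  ]
spin -0.0
shift cm (after spin) [1.02 0.06 0.13] rows>= 1
t 5.73 tcp [ 0.5671 -0.2757  0.0839] down [ 0. -0. -1.] jaw ang 86.3 F [ 0.1  0.1 -2.4] w 0.606 q [ 0.28  0.7   0.15  1.7  -0.14  0.76  2.  ]
```

{"op": "carry_out", "data": {
  "targets": [
    [0.4, 0, 0.1, 0, 1],
    [0.3, 0, 0, 0, 1],
    [0.2, 0, 0, 0, 1],
    [0, 0, 0, 0, 1],
    [0, 0, 0, 0, 1]
  ]
}}

```text
clock: 6.15
tool_pos: [0.5669, -0.2746, 0.0745]
eef_rot: [0.516, -0.483, 0.516, 0.484]
force: [-0.9, 0.5, -2.5]
gripper_width: 0.608
```

{"op": "carry_out", "data": {
  "targets": [
    [0.1, 0, 0, 0, 1],
    [0, 0, 0, 0, 1],
    [0, 0, 0, 0, 1]
  ]
}}

```text
clock: 6.4
tool_pos: [0.5671, -0.2747, 0.0738]
eef_rot: [0.516, -0.484, 0.516, 0.483]
force: [-0.6, -0.1, -1.5]
gripper_width: 0.604
```

{"op": "carry_out", "data": {
  "targets": [
    [0.1, 0, 0, 0, 1],
    [0.05, 0, 0, 0, 1],
    [0, 0, 0, 0, 1]
  ]
}}

```text
clock: 6.65
tool_pos: [0.5676, -0.2748, 0.0729]
eef_rot: [0.516, -0.484, 0.516, 0.483]
force: [-1.1, 1.0, 4.6]
gripper_width: 0.604
```

```bash
python3 nav.py
python3 - <<'E'
from h import *
a=cams.camera("scene")["img"][:,:,::-1]
cv2.imwrite(f"pics/scene4.png",cv2.resize(a[80:270,330:510],None,fx=3,fy=3,interpolation=2))
E
```

```text
t 6.65 tcp [ 0.5676 -0.2748  0.0729] down [ 0.001 -0.    -1.   ] jaw ang 86.3 F [-1.1  1.   4.6] w 0.604 q [ 0.28  0.71  0.14  1.7  -0.14  0.74  2.  ]
```

View pics/scene4.png

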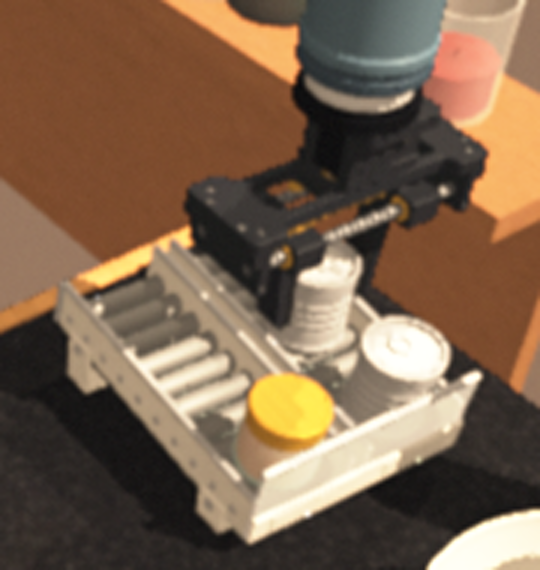

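The wrist force went from about −2 N to +4.6 N, so the tin is on the rollers, sitting right behind the front tin. I'll release it.

{"op": "carry_out", "data": {
  "targets": [
    [0, 0, 0, 0, 0.25],
    [0, 0, 0, 0, 0.25],
    [0, 0, 0, 0, 0.25],
    [0, 0, 0, 0, 0.25],
    [0, 0, 0, 0, 0.25]
  ]
}}

```text
clock: 7.12
tool_pos: [0.567, -0.2746, 0.072]
eef_rot: [0.516, -0.484, 0.516, 0.484]
force: [-0.6, 0.5, -0.2]
gripper_width: 0.751
```

{"op": "carry_out", "data": {
  "targets": [
    [-2, 0, 0, 0, 0.25],
    [-4, 0, 0, 0, 0.25],
    [-4, 0, 0, 0, 0.2],
    [-4, 0, 0, 0, 0.2],
    [0, 0, 4, 0, 0],
    [0, 0, 4, 0, 0],
    [0, 0, 4, 0, 0],
    [0, 0, 4, 0, 0]
  ]
}}

```text
clock: 7.78
tool_pos: [0.5773, -0.1134, 0.2126]
eef_rot: [0.516, -0.484, 0.516, 0.483]
force: [1.1, 0.5, -0.4]
gripper_width: 0.996
```

```bash
python3 nav.py 0.542 0.1645 0.24 176
python3 - <<'E'
from h import *
a=cams.camera("scene")["img"][:,:,::-1]
cv2.imwrite(f"pics/scene5.png",a)
E
```

```text
t 7.78 tcp [ 0.5773 -0.1134  0.2126] down [ 0.001  0.    -1.   ] jaw ang 86.3 F [ 1.1  0.5 -0.4] w 0.996 q [ 0.    0.46  0.15  1.74 -0.08  0.95  1.69]
spin -1.566
shift cm (after spin) [ -2.74 -27.47   5.45] rows>= 7
```

View pics/scene5.png

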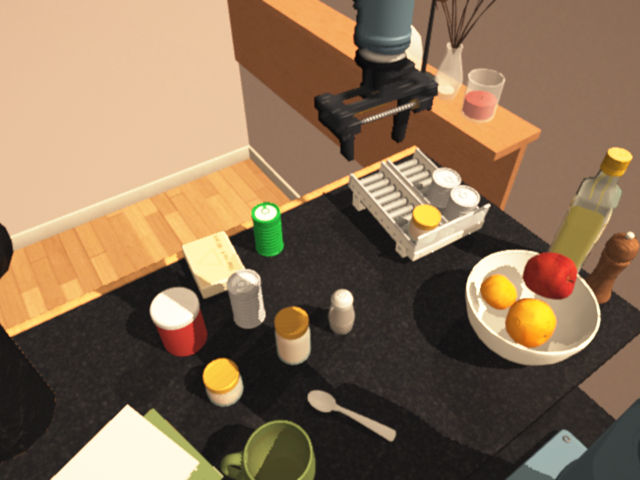

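The short tin now stands at (445,183), touching the front tin at (463,200). The tall tin is next, with the jaws turned about 29° to keep clear of the sugar tin.

{"op": "carry_out", "data": {
  "targets": [
    [0, 0, 4, 0, 0],
    [0, 0, 4, 0, 0],
    [0, 0, 4, 0, 0],
    [0, 0, 4, 0, 0],
    [-0.5, 0, 0, 0.125, 0.15],
    [-0.5, 0, 0, 0.125, 0.15],
    [-0.5, 0, 0, 0.125, 0.15],
    [0, 0, 0, 0.125, 0.15]
  ]
}}

```text
clock: 8.5
tool_pos: [0.5883, 0.0447, 0.2281]
eef_rot: [0.621, -0.339, 0.62, 0.339]
force: [0.5, -0.4, 0.1]
gripper_width: 0.854
```

```bash
python3 nav.py 0.542 0.1645 0.0463 57.7
```

```text
t 8.5 tcp [0.5883 0.0447 0.2281] down [ 0.001  0.    -1.   ] jaw ang 57.3 F [ 0.5 -0.4  0.1] w 0.854 q [-0.33  0.45  0.23  1.73 -0.12  0.98  0.95]
spin -0.007
shift cm (after spin) [18.17 10.33  7.64] rows>= 6
```

{"op": "carry_out", "data": {
  "targets": [
    [0, 2.6, 1.9, 0, 0.15],
    [0, 2.6, 1.9, 0, 0.15],
    [0, 2.6, 1.9, 0, 0.15],
    [0, 2.6, 1.9, 0, 0.15],
    [2, 0, 0, 0, 0.15],
    [3, 0, 0, 0, 0.15],
    [0, 0, 0, 0, 0.15],
    [0, 0, 0, 0, 0.15]
  ]
}}

```text
clock: 9.17
tool_pos: [0.5396, 0.1638, 0.1764]
eef_rot: [0.618, -0.341, 0.621, 0.341]
force: [0.7, 0.3, 0.3]
gripper_width: 0.85
```

```bash
python3 nav.py 0.542 0.1645 0.0463 57.7
python3 - <<'E'
from h import *
cv2.imwrite(f"pics/scene6.png",cams.camera("scene")["img"][:,:,::-1])
E
```

```text
t 9.17 tcp [0.5396 0.1638 0.1764] down [-0.003 -0.002 -1.   ] jaw ang 57.6 F [0.7 0.3 0.3] w 0.85 q [-0.52  0.47  0.19  1.83 -0.11  0.85  0.73]
spin -0.001
shift cm (after spin) [13.01 -0.18  0.23] rows>= 4
```

View pics/scene6.png

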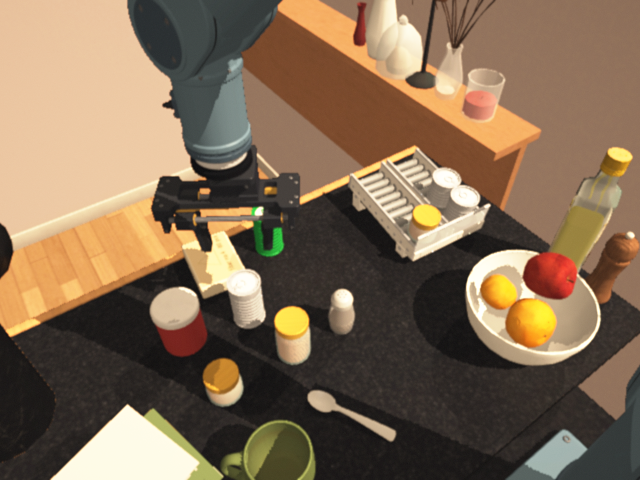

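Fingers open above the tall tin (246,298); nothing else is near the fingers. Descending.

{"op": "carry_out", "data": {
  "targets": [
    [3, -0.1, 0.2, 0, 0.15],
    [3, 0, 0, 0, 0.15],
    [3, 0, 0, 0, 0.15],
    [2.5, 0, 0, 0, 0.15],
    [1, 0, 0, 0, 0.15],
    [0, 0, 0, 0, 0.15],
    [0, 0, 0, 0, 0.15]
  ]
}}

```text
clock: 9.8
tool_pos: [0.5437, 0.1656, 0.0536]
eef_rot: [0.62, -0.341, 0.619, 0.341]
force: [-0.4, 0.3, 0.8]
gripper_width: 0.852
```

{"op": "carry_out", "data": {
  "targets": [
    [0, 0, 0, 0, 1],
    [0, 0, 0, 0, 1],
    [0, 0, 0, 0, 1],
    [0, 0, 0, 0, 1],
    [0, 0, 0, 0, 1],
    [0, 0, 0, 0, 1]
  ]
}}

```text
clock: 10.3
tool_pos: [0.543, 0.1653, 0.0534]
eef_rot: [0.62, -0.341, 0.619, 0.341]
force: [-0.9, -2.5, 7.4]
gripper_width: 0.608
```

{"op": "carry_out", "data": {
  "targets": [
    [-2, 0, 0, 0, 1],
    [-4, 0, 0, 0, 1],
    [-4, 0, 0, 0, 1],
    [-4, 0, 0, 0, 1],
    [0, 0, 0, -0.125, 1],
    [0, 0, 0, -0.125, 1],
    [0, 0, 0, -0.125, 1],
    [0, 0, 0, -0.125, 1]
  ]
}}

```text
clock: 10.97
tool_pos: [0.5419, 0.1656, 0.1923]
eef_rot: [0.514, -0.485, 0.514, 0.485]
force: [0.0, 0.8, -3.3]
gripper_width: 0.609
```

```bash
python3 nav.py 0.6165 -0.2776 0.22 86.3
python3 - <<'E'
from h import *
cv2.imwrite(f"pics/scene7.png",cams.camera("scene")["img"][:,:,::-1])
E
```

```text
t 10.97 tcp [0.5419 0.1656 0.1923] down [-0. -0. -1.] jaw ang 86.7 F [ 0.   0.8 -3.3] w 0.609 q [-0.43  0.45  0.08  1.81 -0.04  0.88  1.17]
spin 0.006
shift cm (after spin) [ -2.76 -10.3  -43.75] rows>= 11
```

View pics/scene7.png

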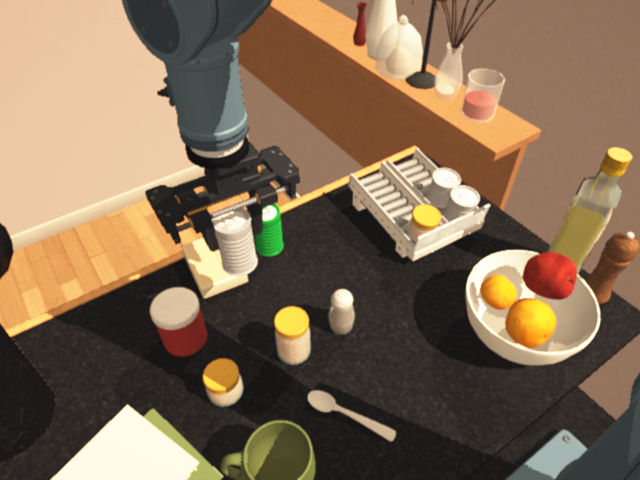

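{"op": "carry_out", "data": {
  "targets": [
    [-0.5, -0.9, -2.5, 0, 1],
    [-0.5, -0.9, -4, 0, 1],
    [0, -0.9, -4, 0, 1],
    [0, -0.9, -4, 0, 1],
    [0, -0.9, -4, 0, 1],
    [0, -0.9, -4, 0, 1],
    [0, -0.9, -4, 0, 1],
    [0, -0.9, -4, 0, 1]
  ]
}}

```text
clock: 11.68
tool_pos: [0.5942, -0.1451, 0.2021]
eef_rot: [0.517, -0.483, 0.517, 0.483]
force: [1.4, 0.5, -3.8]
gripper_width: 0.609
```

{"op": "carry_out", "data": {
  "targets": [
    [0, -0.9, -4, 0, 1],
    [0, -0.9, -4, 0, 1],
    [0, -0.5, -3, 0, 1],
    [0, 0, -2, 0, 1],
    [0, 0, 0, 0, 1],
    [0, 0, 0, 0, 1],
    [0, 0, 0, 0, 1]
  ]
}}

```text
clock: 12.27
tool_pos: [0.6091, -0.2731, 0.2017]
eef_rot: [0.516, -0.483, 0.516, 0.484]
force: [0.7, -0.3, -3.9]
gripper_width: 0.607
```

```bash
python3 nav.py 0.6114 -0.2773 0.13 86.3
```

```text
t 12.27 tcp [ 0.6091 -0.2731  0.2017] down [-0.001  0.001 -1.   ] jaw ang 86.2 F [ 0.7 -0.3 -3.9] w 0.607 q [ 0.24  0.61  0.17  1.53 -0.11  1.02  1.95]
spin -0.001
shift cm (after spin) [ 7.17 -0.27 -0.41] rows>= 2
```

{"op": "carry_out", "data": {
  "targets": [
    [2, -0.2, -0.4, 0, 1],
    [3, 0, 0, 0, 1],
    [2, 0, 0, 0, 1],
    [0.8, 0, 0, 0, 1],
    [0.4, 0, 0, 0, 1],
    [0, 0, 0, 0, 1],
    [0, 0, 0, 0, 1]
  ]
}}

```text
clock: 12.85
tool_pos: [0.6119, -0.2785, 0.1215]
eef_rot: [0.516, -0.484, 0.515, 0.483]
force: [-0.0, 0.2, -3.5]
gripper_width: 0.608
```

```bash
python3 nav.py 0.6114 -0.2773 0.109 86.3;  python3 - <<'E'
from h import *
a=cams.camera("scene")["img"][:,:,::-1]
cv2.imwrite(f"pics/scene8.png",cv2.resize(a[80:270,330:510],None,fx=3,fy=3,interpolation=2))
E
```

```text
t 12.85 tcp [ 0.6119 -0.2785  0.1215] down [ 0.002 -0.001 -1.   ] jaw ang 86.3 F [-0.   0.2 -3.5] w 0.608 q [ 0.26  0.71  0.15  1.56 -0.13  0.88  1.96]
spin 0.0
shift cm (after spin) [1.25 0.06 0.11] rows>= 1
```

View pics/scene8.png

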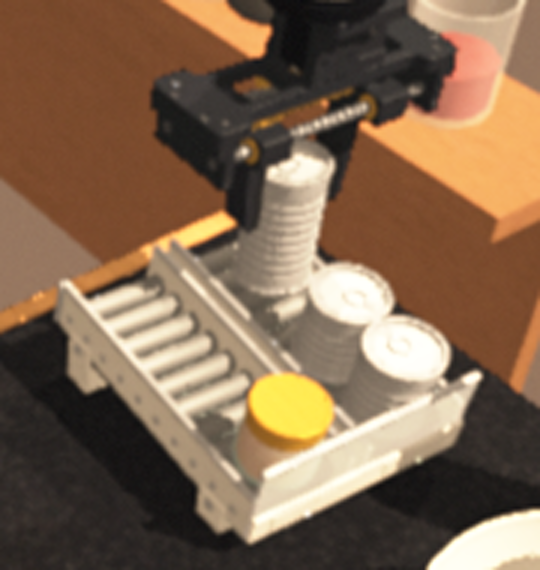

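The tall tin hangs over the lane behind the two short tins. I'll lower it until it touches.

{"op": "carry_out", "data": {
  "targets": [
    [0.5, 0, 0.1, 0, 1],
    [0.4, 0, 0, 0, 1],
    [0.2, 0, 0, 0, 1],
    [0, 0, 0, 0, 1],
    [0, 0, 0, 0, 1],
    [0, 0, 0, 0, 1]
  ]
}}

```text
clock: 13.4
tool_pos: [0.611, -0.2778, 0.1093]
eef_rot: [0.516, -0.484, 0.516, 0.483]
force: [0.2, -0.6, -2.9]
gripper_width: 0.606
```

{"op": "carry_out", "data": {
  "targets": [
    [0.15, 0, 0, 0, 1],
    [0, 0, 0, 0, 1],
    [0, 0, 0, 0, 1]
  ]
}}

```text
clock: 13.65
tool_pos: [0.6112, -0.2778, 0.108]
eef_rot: [0.516, -0.484, 0.516, 0.483]
force: [0.8, -0.2, -1.3]
gripper_width: 0.608
```

{"op": "carry_out", "data": {
  "targets": [
    [0.15, 0, 0, 0, 1],
    [0, 0, 0, 0, 1],
    [0, 0, 0, 0, 1]
  ]
}}

```text
clock: 13.9
tool_pos: [0.6119, -0.278, 0.1072]
eef_rot: [0.516, -0.484, 0.516, 0.483]
force: [-0.2, 0.9, 4.6]
gripper_width: 0.608
```

Contact. Releasing, then rising.

{"op": "carry_out", "data": {
  "targets": [
    [0, 0, 0, 0, 0.25],
    [0, 0, 0, 0, 0.25],
    [0, 0, 0, 0, 0.25],
    [0, 0, 0, 0, 0.25],
    [0, 0, 0, 0, 0.25],
    [0, 0, 0, 0, 0.25]
  ]
}}

```text
clock: 14.4
tool_pos: [0.6109, -0.2776, 0.1061]
eef_rot: [0.516, -0.484, 0.516, 0.484]
force: [1.2, 0.1, -0.2]
gripper_width: 0.752
```

{"op": "carry_out", "data": {
  "targets": [
    [-2, 0, 0, 0, 0.25],
    [-4, 0, 0, 0, 0.25],
    [-4, 0, 0, 0, 0.2],
    [-2, 0, 0, 0, 0.2],
    [0, 0, 4, 0, 0],
    [0, 0, 4, 0, 0],
    [0, 0, 4, 0, 0],
    [0, 0, 4, 0, 0]
  ]
}}

```text
clock: 15.07
tool_pos: [0.6212, -0.1164, 0.2265]
eef_rot: [0.516, -0.483, 0.516, 0.483]
force: [1.2, 0.3, -0.9]
gripper_width: 0.999
```

```bash
python3 nav.py 0.4398 0.2605 0.18 135;  python3 - <<'E'
from h import *
a=cams.camera("scene")["img"][:,:,::-1]
cv2.imwrite(f"pics/scene9.png",a)
E
```

```text
t 15.07 tcp [ 0.6212 -0.1164  0.2265] down [ 0.001  0.    -1.   ] jaw ang 86.3 F [ 1.2  0.3 -0.9] w 0.999 q [ 0.01  0.52  0.15  1.61 -0.09  1.02  1.69]
spin -0.851
shift cm (after spin) [  4.64 -13.82  39.47] rows>= 11
```

View pics/scene9.png

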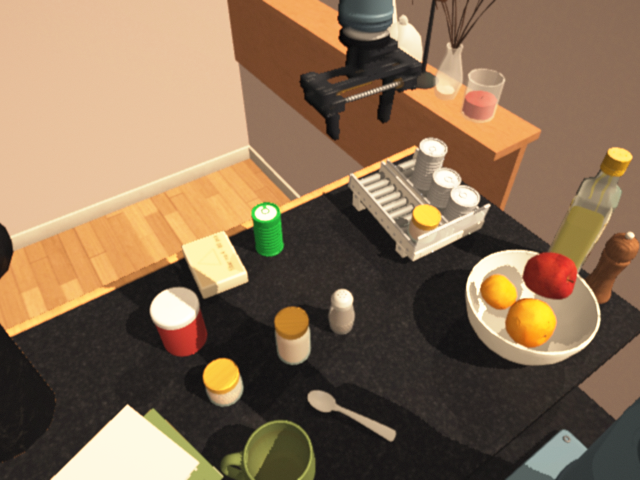

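The tins are queued front, short, tall at (463,200), (445,183) and (430,160). Now the short jar.

```bash
python3 nav.py 0.4398 0.2605 0.18 86.3
```

```text
t 15.12 tcp [ 0.6225 -0.1044  0.2262] down [ 0.     0.008 -1.   ] jaw ang 86.9 F [ 1.   7.4 -0.1] w 1.001 q [ 0.    0.52  0.14  1.61 -0.09  1.02  1.69]
spin 0.01
shift cm (after spin) [ 4.88 20.59 35.2 ] rows>= 11
```

{"op": "carry_out", "data": {
  "targets": [
    [0, 2, 3.4, 0, 0],
    [0, 2, 3.4, 0, 0],
    [0, 2, 3.4, 0, 0],
    [0, 2, 3.4, 0, 0],
    [0, 2, 3.4, 0, 0],
    [0, 2, 3.4, 0, 0],
    [0, 2, 3.4, 0, 0],
    [0, 2, 3.4, 0, 0]
  ]
}}

```text
clock: 15.78
tool_pos: [0.4783, 0.165, 0.2265]
eef_rot: [0.516, -0.484, 0.516, 0.483]
force: [0.6, -0.2, 0.0]
gripper_width: 0.998
```

{"op": "carry_out", "data": {
  "targets": [
    [0, 2, 3.4, 0, 0],
    [0, 1.5, 2.5, 0, 0],
    [0, 0, 0, -0.12, 0],
    [0, 0, 0, -0.12, 0],
    [0, 0, 0, -0.12, 0],
    [0, 0, 0, -0.12, 0],
    [0, 0, 0, -0.12, 0],
    [0, 0, 0, -0.12, 0]
  ]
}}

```text
clock: 16.45
tool_pos: [0.4483, 0.2247, 0.2263]
eef_rot: [-0.311, 0.635, -0.311, -0.635]
force: [-0.0, -0.1, -0.4]
gripper_width: 0.998
```

{"op": "carry_out", "data": {
  "targets": [
    [0, 0, 0, -0.12, 0],
    [0, 0, 0, 0, 0],
    [0, 0, 0, 0, 0]
  ]
}}

```text
clock: 16.7
tool_pos: [0.4483, 0.2247, 0.2263]
eef_rot: [-0.275, 0.651, -0.275, -0.651]
force: [-0.3, -0.4, -0.0]
gripper_width: 1.0
```

```bash
python3 nav.py 0.4398 0.2605 0.12 135;  python3 - <<'E'
from h import *
a=cams.camera("scene")["img"][:,:,::-1]
cv2.imwrite(f"pics/scene10.png",a)
E
```

```text
t 16.7 tcp [0.4483 0.2247 0.2263] down [ 0.  0. -1.] jaw ang 134.2 F [-0.3 -0.4 -0. ] w 1.0 q [-0.44  0.3  -0.13  1.93  0.05  0.91  1.74]
spin -0.014
shift cm (after spin) [10.63 -1.93  3.13] rows>= 3
```

View pics/scene10.png

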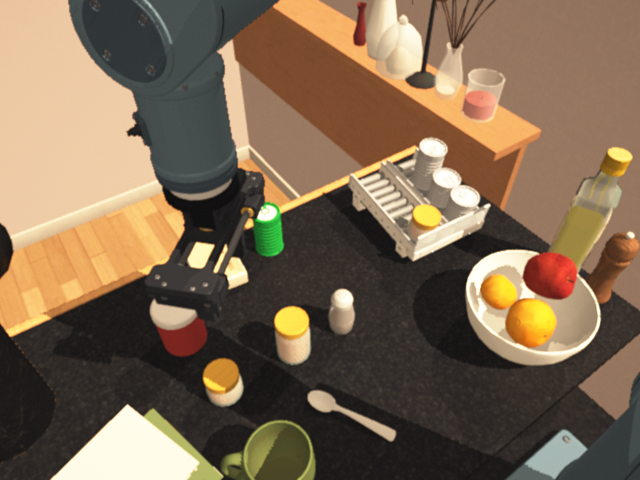

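The gripper is at the jaw angle I want, near the short jar (223,382). I'll move over it and then go down.

{"op": "carry_out", "data": {
  "targets": [
    [0, -1, 1.6, 0, 0],
    [0, -0.9, 1.5, 0, 0],
    [3, 0, 0, 0, 0],
    [3, 0, 0, 0, 0],
    [3, 0, 0, 0, 0],
    [0, 0, 0, 0, 0],
    [0, 0, 0, 0, 0]
  ]
}}

```text
clock: 17.33
tool_pos: [0.4392, 0.2598, 0.1356]
eef_rot: [0.274, -0.651, 0.275, 0.652]
force: [0.4, 0.8, 0.0]
gripper_width: 1.001
```

```bash
python3 nav.py 0.4398 0.2605 0.0235 134.2;  python3 - <<'E'
from h import *
a=cams.camera("scene")["img"][:,:,::-1]
cv2.imwrite(f"pics/scene11.png",a)
E
```

```text
t 17.33 tcp [0.4392 0.2598 0.1356] down [-0.003 -0.002 -1.   ] jaw ang 134.3 F [0.4 0.8 0. ] w 1.001 q [-0.51  0.45 -0.13  1.98  0.09  0.72  1.64]
spin 0.002
shift cm (after spin) [11.21 -0.13  0.  ] rows>= 3
```

View pics/scene11.png

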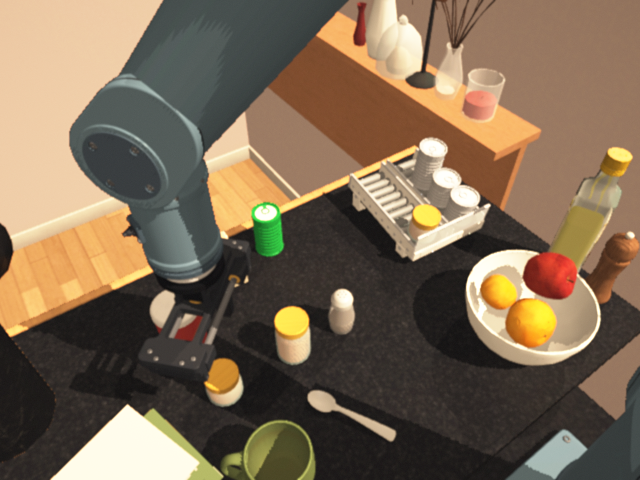

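The jaws straddle the jar with the body clear of the sugar tin. Going down to grip.

{"op": "carry_out", "data": {
  "targets": [
    [3, 0, 0, 0, 0],
    [3, 0, 0, 0, 0],
    [3, 0, 0, 0, 0],
    [2, 0, 0, 0, 0],
    [0, 0, 0, 0, 0],
    [0, 0, 0, 0, 0],
    [0, 0, 0, 0, 0]
  ]
}}

```text
clock: 17.97
tool_pos: [0.4417, 0.2614, 0.0284]
eef_rot: [-0.275, 0.653, -0.273, -0.651]
force: [-0.2, 0.5, 0.3]
gripper_width: 1.003
```

{"op": "carry_out", "data": {
  "targets": [
    [0, 0, 0, 0, 1],
    [0, 0, 0, 0, 1],
    [0, 0, 0, 0, 1],
    [0, 0, 0, 0, 1],
    [0, 0, 0, 0, 1],
    [0, 0, 0, 0, 1],
    [0, 0, 0, 0, 1]
  ]
}}

```text
clock: 18.55
tool_pos: [0.4401, 0.2605, 0.0264]
eef_rot: [-0.274, 0.652, -0.274, -0.652]
force: [-1.1, -0.3, 4.2]
gripper_width: 0.584
```

{"op": "carry_out", "data": {
  "targets": [
    [-2, 0, 0, 0, 1],
    [-3.5, 0, 0, 0, 1],
    [-3.5, 0, 0, 0, 1],
    [-3.5, 0, 0, 0, 1],
    [-3.5, 0, 0, 0, 1],
    [0, 0, 0, 0, 1],
    [0, 0, 0, 0, 1]
  ]
}}

```text
clock: 19.13
tool_pos: [0.4409, 0.2609, 0.1876]
eef_rot: [-0.275, 0.653, -0.273, -0.651]
force: [1.0, -0.2, -1.5]
gripper_width: 0.588
```

```bash
python3 nav.py 0.5724 -0.1846 0.18 134.3;  python3 - <<'E'
from h import *
a=cams.camera("scene")["img"][:,:,::-1]
cv2.imwrite(f"pics/scene12.png",a)
E
```

```text
t 19.13 tcp [0.4409 0.2609 0.1876] down [ 0.003  0.002 -1.   ] jaw ang 134.4 F [ 1.  -0.2 -1.5] w 0.588 q [-0.5   0.37 -0.15  1.94  0.07  0.83  1.66]
spin 0.002
shift cm (after spin) [  0.72  21.7  -41.06] rows>= 12
```

View pics/scene12.png

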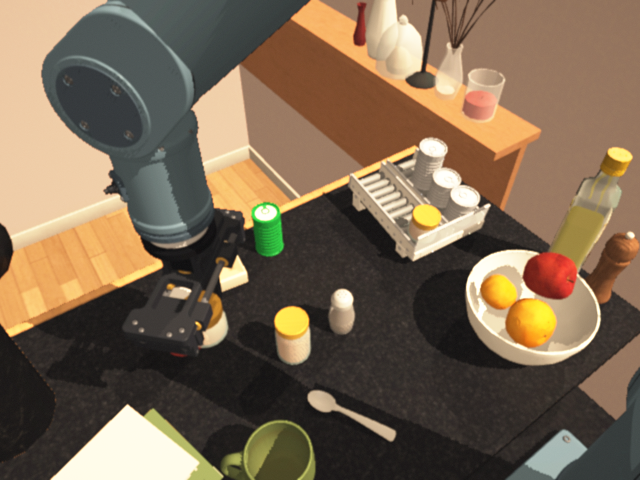

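The short jar is gripped by its lid (width 0.588, about 51 mm). The tall tin would foul the gripper body with the jaws straight across the lane, so I'll place this jar with the jaws about 40° off. That keeps the body clear.

{"op": "carry_out", "data": {
  "targets": [
    [0, 0, 0, 0.12, 1],
    [0, 0, 0, 0.12, 1],
    [0, 0, 0, 0.12, 1],
    [0, 0, 0, 0.12, 1],
    [0, 0, 0, 0.12, 1],
    [0, 0, 0, 0.12, 1],
    [0, 0, 0, 0.12, 1],
    [0, 0, 0, 0.12, 1]
  ]
}}

```text
clock: 19.85
tool_pos: [0.4386, 0.2594, 0.1838]
eef_rot: [0.544, -0.45, 0.547, 0.45]
force: [-0.2, 0.5, -2.3]
gripper_width: 0.584
```

{"op": "carry_out", "data": {
  "targets": [
    [0, 0, 0, 0.12, 1],
    [0, 0, 0, 0.12, 1],
    [0, 0, 0, 0.12, 1],
    [0, 0, 0, 0.12, 1],
    [0, 0, 0, 0.1, 1]
  ]
}}

```text
clock: 20.27
tool_pos: [0.4387, 0.2593, 0.1838]
eef_rot: [0.65, -0.276, 0.653, 0.275]
force: [0.3, 0.3, -2.2]
gripper_width: 0.586
```

```bash
python3 nav.py 0.5644 -0.1841 0.18 46.3
```

```text
t 20.27 tcp [0.4387 0.2593 0.1838] down [-0.003 -0.003 -1.   ] jaw ang 45.8 F [ 0.3  0.3 -2.2] w 0.586 q [-0.77  0.38  0.19  1.96 -0.09  0.82  0.26]
spin -0.008
shift cm (after spin) [  0.49 -39.73 -23.37] rows>= 12
```

{"op": "carry_out", "data": {
  "targets": [
    [0, -2.2, -1.3, 0, 1],
    [0, -3.3, -1.95, 0, 1],
    [0, -3.3, -1.95, 0, 1],
    [0, -3.3, -1.95, 0, 1],
    [0, -3.3, -1.95, 0, 1],
    [0, -3.3, -1.95, 0, 1],
    [0, -3.3, -1.95, 0, 1],
    [0, -3.3, -1.95, 0, 1]
  ]
}}

```text
clock: 20.93
tool_pos: [0.5176, -0.0247, 0.184]
eef_rot: [0.649, -0.277, 0.652, 0.278]
force: [0.8, 0.3, -1.8]
gripper_width: 0.584
```

{"op": "carry_out", "data": {
  "targets": [
    [0, -3.3, -1.95, 0, 1],
    [0, -3.3, -1.95, 0, 1],
    [0, -3.3, -1.95, 0, 1],
    [0, -3.3, -1.95, 0, 1],
    [0, -1.2, -0.6, 0, 1],
    [0, 0, 0, 0, 1],
    [0, 0, 0, 0, 1],
    [0, 0, 0, 0, 1]
  ]
}}

```text
clock: 21.6
tool_pos: [0.5638, -0.1809, 0.1846]
eef_rot: [0.649, -0.277, 0.651, 0.279]
force: [-0.2, 0.5, -2.0]
gripper_width: 0.585
```

```bash
python3 nav.py 0.5644 -0.1841 0.11 46.3;  python3 - <<'E'
from h import *
a=cams.camera("scene")["img"][:,:,::-1]
cv2.imwrite(f"pics/scene13.png",cv2.resize(a[80:270,330:510],None,fx=3,fy=3,interpolation=2))
E
```

```text
t 21.6 tcp [ 0.5638 -0.1809  0.1846] down [-0.003  0.002 -1.   ] jaw ang 46.3 F [-0.2  0.5 -2. ] w 0.585 q [ 0.01  0.52  0.3   1.76 -0.19  0.9   1.2 ]
spin -0.0
shift cm (after spin) [ 7.46 -0.29 -0.18] rows>= 2
```

View pics/scene13.png

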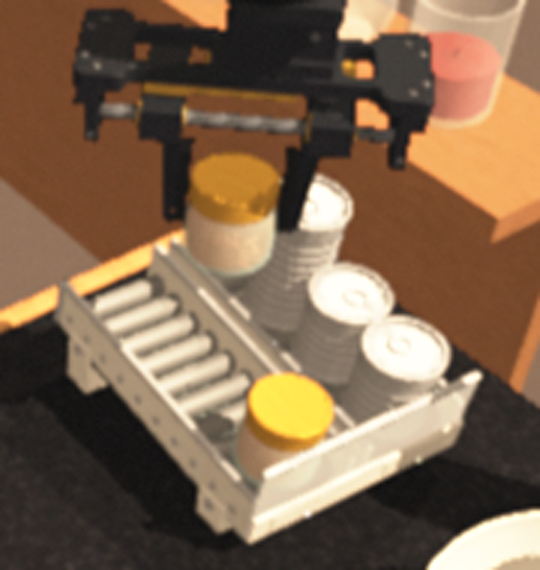

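The short jar hangs over its lane, with the fingers clear of the tins. Lowering it.

{"op": "carry_out", "data": {
  "targets": [
    [2, -0.3, -0.2, 0, 1],
    [3, 0, 0, 0, 1],
    [2, 0, 0, 0, 1],
    [1.5, 0, 0, 0, 1],
    [1, 0, 0, 0, 1],
    [0, 0, 0, 0, 1],
    [0, 0, 0, 0, 1],
    [0, 0, 0, 0, 1]
  ]
}}

```text
clock: 22.32
tool_pos: [0.5663, -0.1863, 0.0923]
eef_rot: [0.651, -0.278, 0.65, 0.277]
force: [0.1, 0.3, -2.1]
gripper_width: 0.585
```

```bash
python3 nav.py 0.5644 -0.1841 0.0768 46.3;  python3 - <<'E'
from h import *
a=cams.camera("scene")["img"][:,:,::-1]
cv2.imwrite(f"pics/scene14.png",cv2.resize(a[80:270,330:510],None,fx=3,fy=3,interpolation=2))
E
```

```text
t 22.32 tcp [ 0.5663 -0.1863  0.0923] down [ 0.002 -0.    -1.   ] jaw ang 46.2 F [ 0.1  0.3 -2.1] w 0.585 q [ 0.05  0.65  0.26  1.8  -0.24  0.73  1.25]
spin -0.001
shift cm (after spin) [1.55 0.29 0.02] rows>= 1
```

View pics/scene14.png

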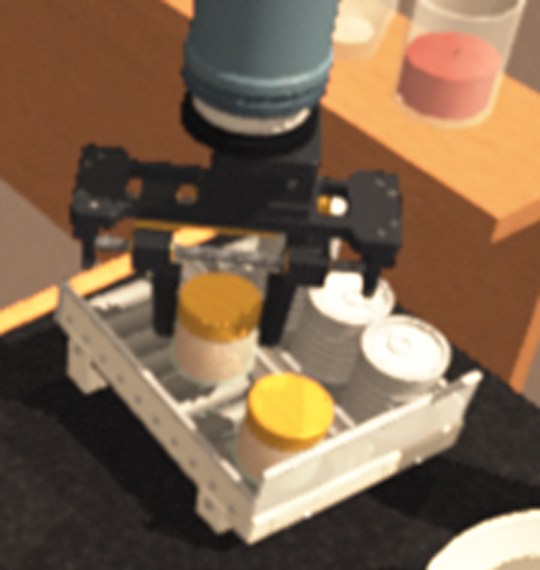

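{"op": "carry_out", "data": {
  "targets": [
    [0.5, 0.2, 0, 0, 1],
    [0.4, 0, 0, 0, 1],
    [0.3, 0, 0, 0, 1],
    [0.2, 0, 0, 0, 1],
    [0, 0, 0, 0, 1],
    [0, 0, 0, 0, 1]
  ]
}}

```text
clock: 22.87
tool_pos: [0.5641, -0.1852, 0.0771]
eef_rot: [0.65, -0.277, 0.651, 0.277]
force: [0.5, 0.3, -2.3]
gripper_width: 0.587
```

{"op": "carry_out", "data": {
  "targets": [
    [0.15, 0, 0, 0, 1],
    [0, 0, 0, 0, 1],
    [0, 0, 0, 0, 1]
  ]
}}

```text
clock: 23.12
tool_pos: [0.5642, -0.1852, 0.0758]
eef_rot: [0.65, -0.277, 0.65, 0.277]
force: [-0.8, 0.8, -1.4]
gripper_width: 0.583
```

{"op": "carry_out", "data": {
  "targets": [
    [0.15, 0, 0, 0, 1],
    [0, 0, 0, 0, 1],
    [0, 0, 0, 0, 1]
  ]
}}

```text
clock: 23.37
tool_pos: [0.5654, -0.1851, 0.0752]
eef_rot: [0.651, -0.278, 0.65, 0.277]
force: [0.1, 0.9, 5.2]
gripper_width: 0.586
```

Contact. Opening fully so the jar can run, then lifting.

{"op": "carry_out", "data": {
  "targets": [
    [0, 0, 0, 0, 0],
    [0, 0, 0, 0, 0],
    [0, 0, 0, 0, 0],
    [0, 0, 0, 0, 0],
    [0, 0, 0, 0, 0],
    [0, 0, 0, 0, 0]
  ]
}}

```text
clock: 23.87
tool_pos: [0.564, -0.1851, 0.0741]
eef_rot: [0.65, -0.277, 0.651, 0.277]
force: [0.1, -1.3, -1.3]
gripper_width: 0.992
```

```bash
python3 nav.py;  python3 - <<'E'
from h import *
a=cams.camera("scene")["img"][:,:,::-1]
cv2.imwrite(f"pics/scene15.png",cv2.resize(a[80:270,330:510],None,fx=3,fy=3,interpolation=2))
E
```

```text
t 23.87 tcp [ 0.564  -0.1851  0.0741] down [-0. -0. -1.] jaw ang 46.2 F [ 0.1 -1.3 -1.3] w 0.992 q [ 0.06  0.67  0.25  1.81 -0.25  0.69  1.25]
```

View pics/scene15.png

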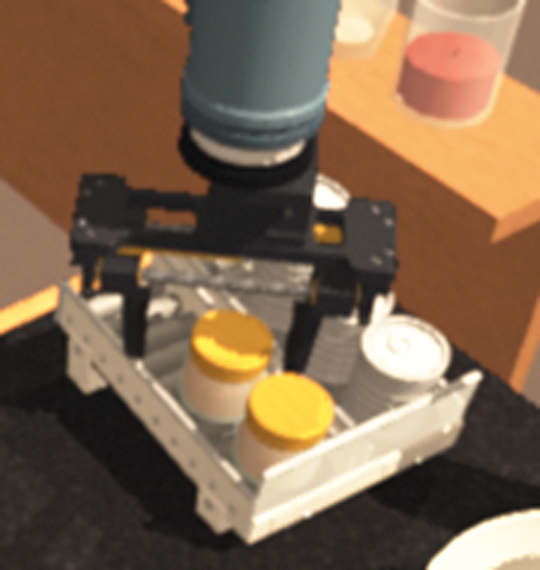

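The short jar ran down against the front jar. Lifting clear and heading for the tall jar.

{"op": "carry_out", "data": {
  "targets": [
    [-2, 0, 0, 0, 0],
    [-4, 0, 0, 0, 0],
    [-4, 0, 0, 0, 0],
    [-4, 0, 0, 0, 0],
    [0, 0, 0, 0, 0]
  ]
}}

```text
clock: 24.33
tool_pos: [0.5683, -0.187, 0.2221]
eef_rot: [0.654, -0.28, 0.647, 0.274]
force: [1.7, -1.5, 0.8]
gripper_width: 1.0
```

```bash
python3 nav.py 0.4394 0.139 0.21 46.2
```

```text
t 24.33 tcp [ 0.5683 -0.187   0.2221] down [ 0.012 -0.003 -1.   ] jaw ang 46.1 F [ 1.7 -1.5  0.8] w 1.0 q [ 0.01  0.47  0.32  1.72 -0.18  0.96  1.2 ]
spin -0.001
shift cm (after spin) [ 0.95 31.88 14.6 ] rows>= 9
```

{"op": "carry_out", "data": {
  "targets": [
    [0, 3.5, 1.6, 0, 0],
    [0, 3.5, 1.6, 0, 0],
    [0, 3.5, 1.6, 0, 0],
    [0, 3.5, 1.6, 0, 0],
    [0, 3.5, 1.6, 0, 0],
    [0, 3.5, 1.6, 0, 0],
    [0, 3.5, 1.6, 0, 0],
    [0, 3.5, 1.6, 0, 0]
  ]
}}

```text
clock: 25.0
tool_pos: [0.4497, 0.1026, 0.2142]
eef_rot: [0.651, -0.277, 0.65, 0.277]
force: [-0.1, 0.8, 0.5]
gripper_width: 1.002
```

{"op": "carry_out", "data": {
  "targets": [
    [0, 3.2, 1.4, 0, 0],
    [0, 0.8, 0.4, 0, 0],
    [2, 0, 0, 0, 0],
    [2, 0, 0, 0, 0],
    [0, 0, 0, 0, 0],
    [0, 0, 0, 0, 0],
    [0, 0, 0, 0, 0]
  ]
}}

```text
clock: 25.58
tool_pos: [0.4349, 0.1414, 0.1749]
eef_rot: [0.651, -0.277, 0.65, 0.277]
force: [0.1, 0.3, -0.0]
gripper_width: 0.997
```

```bash
python3 nav.py 0.4394 0.139 0.048 46.2;  python3 - <<'E'
from h import *
a=cams.camera("scene")["img"][:,:,::-1]
cv2.imwrite(f"pics/scene16.png",a)
E
```

```text
t 25.58 tcp [0.4349 0.1414 0.1749] down [ 0.001  0.    -1.   ] jaw ang 46.1 F [ 0.1  0.3 -0. ] w 0.997 q [-0.58  0.31  0.19  2.1  -0.08  0.74  0.47]
spin -0.001
shift cm (after spin) [12.69 -0.48  0.13] rows>= 4
```

View pics/scene16.png

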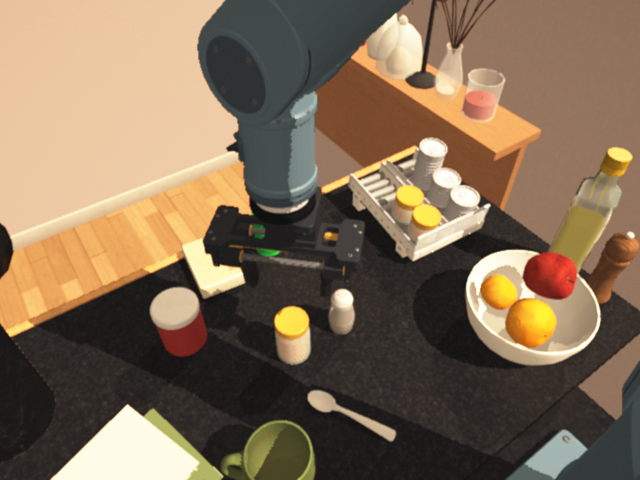

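The short jar is queued in the rack at (407,203). The gripper is over the tall jar (292,335), with the shaker (342,312) just clear of it.

{"op": "carry_out", "data": {
  "targets": [
    [2, -0.5, 0.1, 0, 0],
    [3, 0, 0, 0, 0],
    [3, 0, 0, 0, 0],
    [2, 0, 0, 0, 0],
    [2, 0, 0, 0, 0],
    [0, 0, 0, 0, 0],
    [0, 0, 0, 0, 0]
  ]
}}

```text
clock: 26.22
tool_pos: [0.4388, 0.1388, 0.0545]
eef_rot: [0.65, -0.277, 0.651, 0.277]
force: [0.4, -0.1, 0.5]
gripper_width: 1.001
```

{"op": "carry_out", "data": {
  "targets": [
    [0, 0, 0, 0, 1],
    [0, 0, 0, 0, 1],
    [0, 0, 0, 0, 1],
    [0, 0, 0, 0, 1],
    [0, 0, 0, 0, 1],
    [0, 0, 0, 0, 1],
    [0, 0, 0, 0, 1]
  ]
}}

```text
clock: 26.8
tool_pos: [0.4393, 0.1395, 0.0547]
eef_rot: [0.651, -0.277, 0.65, 0.277]
force: [-0.0, 1.7, 4.7]
gripper_width: 0.601
```

{"op": "carry_out", "data": {
  "targets": [
    [-2, 0, 0, 0, 1],
    [-3, 0, 0, 0, 1],
    [-3, 0, 0, 0, 1],
    [-3, 0, 0, 0, 1],
    [-3, 0, 0, 0, 1],
    [0, 0, 0, 0, 1],
    [0, 0, 0, 0, 1]
  ]
}}

```text
clock: 27.38
tool_pos: [0.4391, 0.1393, 0.195]
eef_rot: [0.651, -0.277, 0.65, 0.277]
force: [-1.2, 0.3, -3.5]
gripper_width: 0.599
```

```bash
python3 nav.py 0.6173 -0.1875 0.2 46.2;  python3 - <<'E'
from h import *
a=cams.camera("scene")["img"][:,:,::-1]
cv2.imwrite(f"pics/scene17.png",a)
E
```

```text
t 27.38 tcp [0.4391 0.1393 0.195 ] down [ 0.002  0.001 -1.   ] jaw ang 46.2 F [-1.2  0.3 -3.5] w 0.599 q [-0.58  0.28  0.21  2.07 -0.08  0.79  0.48]
spin -0.0
shift cm (after spin) [ -0.5  -35.48 -11.25] rows>= 10
```

View pics/scene17.png

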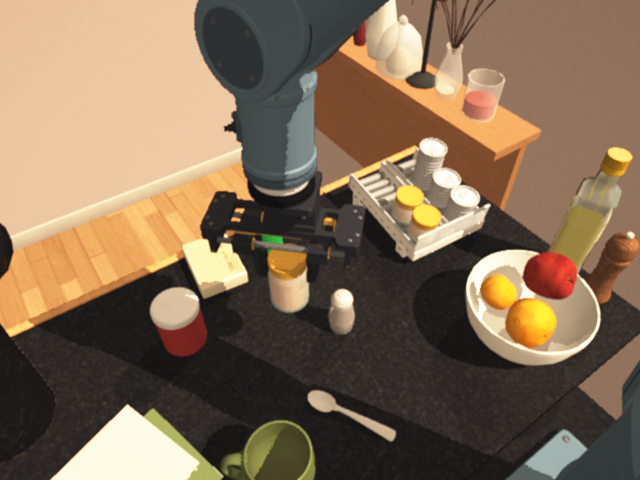

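The tall jar is held and lifted. Carrying it over, then turning the jaws across the lane.

{"op": "carry_out", "data": {
  "targets": [
    [-0.3, -2.5, -0.8, 0, 1],
    [-0.3, -3.6, -1.15, 0, 1],
    [0, -3.6, -1.15, 0, 1],
    [0, -3.6, -1.15, 0, 1],
    [0, -3.6, -1.15, 0, 1],
    [0, -3.6, -1.15, 0, 1],
    [0, -3.6, -1.15, 0, 1],
    [0, -3.6, -1.15, 0, 1]
  ]
}}

```text
clock: 28.1
tool_pos: [0.5762, -0.1181, 0.1975]
eef_rot: [0.649, -0.277, 0.652, 0.278]
force: [1.0, 0.8, -2.3]
gripper_width: 0.602
```

{"op": "carry_out", "data": {
  "targets": [
    [0, -3.6, -1.15, 0, 1],
    [0, -2.6, -0.8, 0, 1],
    [0, -1.2, -0.3, -0.1, 1],
    [0, 0, 0, -0.12, 1],
    [0, 0, 0, -0.12, 1],
    [0, 0, 0, -0.12, 1],
    [0, 0, 0, -0.12, 1],
    [0, 0, 0, -0.12, 1]
  ]
}}

```text
clock: 28.77
tool_pos: [0.6133, -0.1836, 0.197]
eef_rot: [0.513, -0.484, 0.515, 0.487]
force: [0.6, 0.3, -2.7]
gripper_width: 0.6
```

{"op": "carry_out", "data": {
  "targets": [
    [0, 0, 0, 0, 1],
    [0, 0, 0, 0, 1]
  ]
}}

```text
clock: 28.93
tool_pos: [0.6138, -0.1839, 0.1979]
eef_rot: [0.516, -0.481, 0.517, 0.484]
force: [0.2, -0.3, -3.0]
gripper_width: 0.599
```

```bash
python3 nav.py 0.6173 -0.1875 0.13 86.3;  python3 - <<'E'
from h import *
a=cams.camera("scene")["img"][:,:,::-1]
cv2.imwrite(f"pics/scene18.png",cv2.resize(a[60:270,310:510],None,fx=2.8,fy=2.8,interpolation=2))
E
```

```text
t 28.93 tcp [ 0.6138 -0.1839  0.1979] down [-0.004  0.001 -1.   ] jaw ang 86.1 F [ 0.2 -0.3 -3. ] w 0.599 q [ 0.13  0.57  0.13  1.6  -0.09  0.98  1.79]
spin -0.004
shift cm (after spin) [ 6.79 -0.4  -0.35] rows>= 2
```

View pics/scene18.png

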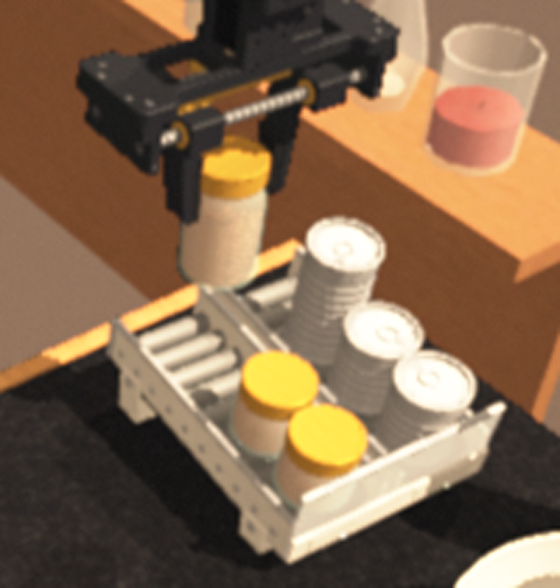

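The jar hangs upright, behind the queued jars and clear of the tall tin. Lowering.

{"op": "carry_out", "data": {
  "targets": [
    [1, -0.4, -0.35, 0, 1],
    [2.5, 0, 0, 0, 1],
    [2, 0, 0, 0, 1],
    [1.2, 0, 0, 0, 1],
    [0.7, 0, 0, 0, 1],
    [0, 0, 0, 0, 1],
    [0, 0, 0, 0, 1],
    [0, 0, 0, 0, 1]
  ]
}}

```text
clock: 29.65
tool_pos: [0.6197, -0.1881, 0.1273]
eef_rot: [0.516, -0.484, 0.516, 0.483]
force: [0.0, -0.1, -2.1]
gripper_width: 0.604
```

```bash
python3 nav.py 0.6173 -0.1875 0.11 86.3
```

```text
t 29.65 tcp [ 0.6197 -0.1881  0.1273] down [ 0.002 -0.001 -1.   ] jaw ang 86.3 F [ 0.  -0.1 -2.1] w 0.604 q [ 0.14  0.66  0.12  1.63 -0.1   0.85  1.81]
spin -0.001
shift cm (after spin) [1.73 0.25 0.05] rows>= 1
```

{"op": "carry_out", "data": {
  "targets": [
    [0.6, 0.2, 0, 0, 1],
    [0.5, 0, 0, 0, 1],
    [0.4, 0, 0, 0, 1],
    [0.2, 0, 0, 0, 1],
    [0, 0, 0, 0, 1],
    [0, 0, 0, 0, 1]
  ]
}}

```text
clock: 30.15
tool_pos: [0.6171, -0.1877, 0.1094]
eef_rot: [0.516, -0.484, 0.516, 0.483]
force: [-0.3, -0.1, -1.5]
gripper_width: 0.604
```

{"op": "carry_out", "data": {
  "targets": [
    [0.15, 0, 0, 0, 1],
    [0, 0, 0, 0, 1],
    [0, 0, 0, 0, 1]
  ]
}}

```text
clock: 30.4
tool_pos: [0.6174, -0.1877, 0.1083]
eef_rot: [0.516, -0.484, 0.516, 0.483]
force: [-0.0, 0.8, 2.0]
gripper_width: 0.604
```

Contact (−2.1 N to +2.0 N). Releasing and lifting away.

{"op": "carry_out", "data": {
  "targets": [
    [0.05, 0, 0, 0, 1],
    [0, 0, 0, 0, 0.25],
    [0, 0, 0, 0, 0.25],
    [0, 0, 0, 0, 0.25],
    [0, 0, 0, 0, 0.25],
    [0, 0, 0, 0, 0.25],
    [0, 0, 0, 0, 0.25]
  ]
}}

```text
clock: 30.98
tool_pos: [0.6167, -0.1877, 0.1071]
eef_rot: [0.516, -0.483, 0.516, 0.484]
force: [0.6, -0.5, -0.4]
gripper_width: 0.752
```

{"op": "carry_out", "data": {
  "targets": [
    [-2, 0, 0, 0, 0.25],
    [-4, 0, 0, 0, 0.25],
    [-4, 0, 0, 0, 0.25],
    [-2, 0, 0, 0, 0.25],
    [0, 0, 4, 0, 0.25],
    [0, 0, 4, 0, 0.25],
    [0, 0, 4, 0, 0.25],
    [0, 0, 4, 0, 0.25]
  ]
}}

```text
clock: 31.65
tool_pos: [0.627, -0.0264, 0.2276]
eef_rot: [0.516, -0.483, 0.516, 0.483]
force: [0.8, 0.6, 0.3]
gripper_width: 0.75
```

{"op": "carry_out", "data": {
  "targets": [
    [0, 0, 4, 0, 0.25],
    [0, 0, 4, 0, 0.25],
    [0, 0, 0, 0, 0.25],
    [0, 0, 0, 0, 0.25],
    [0, 0, 0, 0, 0.25],
    [0, 0, 0, 0, 0.25],
    [0, 0, 0, 0, 0.25],
    [0, 0, 0, 0, 0.25]
  ]
}}

```text
clock: 32.32
tool_pos: [0.6324, 0.05, 0.2273]
eef_rot: [0.516, -0.483, 0.517, 0.483]
force: [-0.6, 1.2, -0.5]
gripper_width: 0.75
```

```bash
python3 nav.py;  python3 - <<'E'
from h import *
a=cams.camera("scene")["img"][:,:,::-1]
cv2.imwrite(f"pics/scene20.png",a)
a=cams.camera("top")["img"][:,:,::-1]
cv2.imwrite(f"pics/top20.png",a)
cv2.imwrite(f"pics/top20z.png",cv2.resize(a[160:310,400:525],None,fx=4,fy=4,interpolation=2))
E
```

```text
t 32.32 tcp [0.6324 0.05   0.2273] down [ 0.    -0.001 -1.   ] jaw ang 86.1 F [-0.6  1.2 -0.5] w 0.75 q [-0.22  0.52  0.1   1.6  -0.06  1.02  1.4 ]
```

View pics/scene20.png

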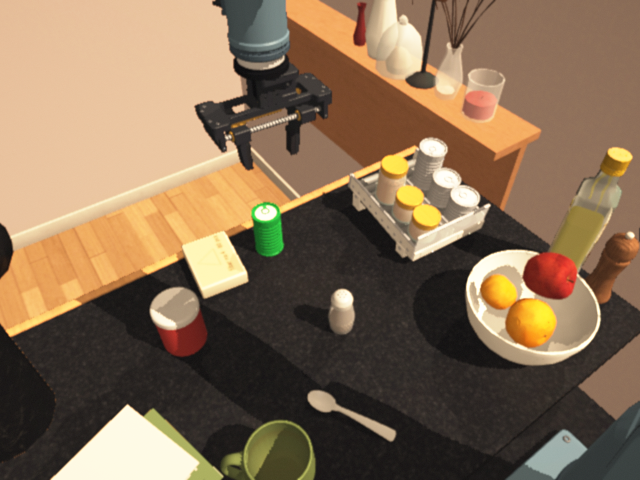

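View pics/top20z.png

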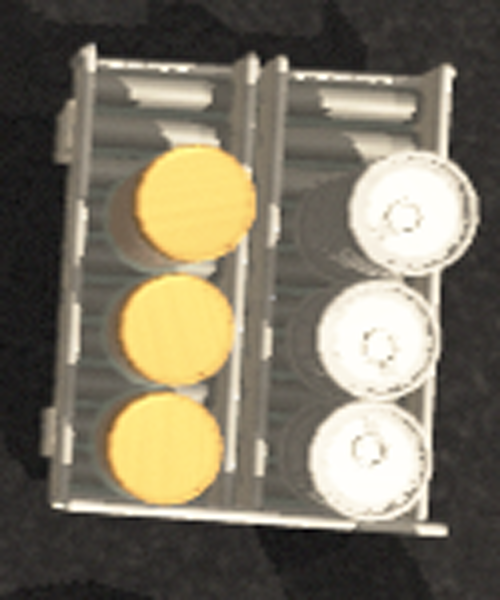

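Run:
```python
from h import *
ct=cams.camera("top"); B=lambda u,v:(400+u/4-.4,160+v/4-.4)
o=np.array([.5695,-.2295]);y=-.064;R=np.array([[np.cos(y),-np.sin(y)],[np.sin(y),np.cos(y)]])
for L in ([(164,447,54,-83),(176,330,54,-29),(195,203,88,25)],[(369,460,58,-83),(377,338,58,-29),(413,213,92,25)]):
    P=[]
    for u,v,h,x in L:
        w=onz(ct,B(u,v),.0486+.096e-3*x+h/1e3)[:2]; P.append(w); print((R.T@(w-o)).round(4))
    # mids: tops lean -5.5deg*h/2 toward -x
    print("dist",np.linalg.norm(P[1]-P[0]).round(4),np.linalg.norm(P[2]-P[1]).round(4))
a=cv2.imread("pics/top20.png").astype(int);b=cv2.imread("pics/top0.png").astype(int)
for n,(u,v) in dict(sugar=(196,233),salt=(317,300)).items(): print(n,np.abs(a-b)[v-12:v+12,u-12:u+12].mean())
```

```text
[-0.0829  0.0458]
[-0.0304  0.0434]
[0.0201 0.0453]
dist 0.0526 0.0505
[-0.0832 -0.0438]
[-0.0291 -0.0445]
[ 0.0203 -0.046 ]
dist 0.0541 0.0494
sugar 153.76736111111111
salt 67.5925925925926
```

View pics/top20.png

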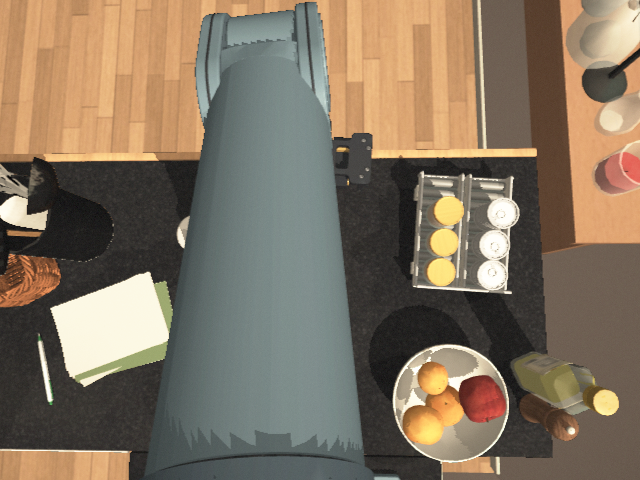

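Run:
```python
from plant import workorder
print(workorder.close_job())
```

```text
the job is handed in; nothing more can be done
None
```

The rack is restocked and the job is handed in at about 32 s of the 109 s allowed. Both tins and both jars were lowered until the wrist force showed contact, then released, each lane in the order front, short, tall.

**Queue:** the last top view shows both lanes standing upright and touching. Measured at the tops, neighbours' centres are 54.1 and 49.4 mm apart for the tins, and 52.6 and 50.5 mm for the jars. The 49–50 mm figures involve the tall items, whose tops lean forward with the slope.

**Front items:** the front tin and front jar appear at the same pixels as at the start.

**Sugar tin and salt shaker:** the scene view shows both upright in their original places, judged by eye. My numeric top-view check of these two was useless because the arm blocked that camera, so only the scene view supports this.

**Gripper:** it was well clear of everything when I handed in.

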